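# Mirror the desk tray for a left-hander

## Robot

A 7-joint arm with a two-finger parallel gripper is mounted at the origin on a cart in front of the work surface, level with it; the furniture and walls round the work are solid. World frame = base frame: x ahead of the robot, y to its left, z up, the work surface at z = 0. Lengths are in m, angles in rad, forces in N, time in s.
With the tool pointing down it reaches from about 0.425 to 0.925 m from the base axis. Payload 6.8 kg.
Tool frame: the origin (TCP) lies at the very end of the fingers, on their centre line; the grasp point (between the pads) lies 19 mm behind it; z points along the fingers, y is the line along which they close (so a half turn about z gives the same grasp; the last joint's range is limited). The gripper opens to 85 mm and grips with 20 to 120 N. Pads are 22 mm wide; open, the fingers measure 114 mm over their backs; the gripper's body (76 mm by 85 mm) begins 54 mm behind the grasp point. The pads swing forward as they close: fully open they stand 13 mm farther back than shut.
Start: joints at [1.137, 0.477, 0.022, 1.555, -0.011, 1.109, -0.083], TCP at [0.216, -0.64, 0.231] pointing down, gripper open.
Joint ranges: [-2.96, 2.96], [-0.34, 2.1], [-1.41, 1.46], [0.24, 2.44], [-1.37, 4.51], [0.17, 1.92], [-2.96, 2.96]. Speed limits (rad/s): [2.39, 2.39, 3.14, 3.14, 3.14, 3.14, 3.14].

## Interface

Orientations are given as a unit quaternion [w, x, y, z].
In Python, from station import bot gives the robot as it stands.
- The arm moves only by the tool jog_arm, never from a script. Its argument "motion" is a list of rows, each a list of 7 numbers: the turn, a rotation vector about the tool's x, y, z in rad, then the shift along the tool's x, y, z in mm, then the finger opening in mm, from 0 to 85.4. A call has 1 to 10 rows; each row is the pose to reach, as a shift and turn from the pose commanded when the call began, along the tool's axes at that moment; what a row does not reach only later rows make up. A row lasts 1/8 s, in which the tool goes at most 62.5 mm and 10.7 degrees, less where a joint would pass 70% of its speed; a pose out of reach is approached as far as the arm can. A call with a gripper value outside its range is refused whole. The fingers move at their own pace and stop on an object; "grip_force" is the grip in N (left out, the last holds). Time passes only in rows, so rows that repeat a pose let the fingers close. It gives the time, the measured TCP pose, the force, the opening and the grip force at its end, in the units of the state.
- bot.get_obs(): the state, without advancing time (a new reading comes with each control period).
- bot.read_camera(name): name is "side" or "top" or "wrist"; returns a dict with "pixels" (420x560x3 uint8, red, green, blue), "camera_matrix" (3x3 intrinsics, pixels), "T" (4x4, takes a point from camera to world coordinates); the wrist camera has in their place "tool_from_camera" (4x4, takes a point from camera to tool coordinates, whose origin is the TCP and whose axes are the flange's). Camera axes: x right, y down, z forward; pixel columns grow to the right and rows downward; lengths in m; the calibration is good to about 2 mm. A picture is of the moment at which its call begins: read the wrist's pose just before it. There is no depth.
- bot.hand_in(): hands the job in; it is judged then, once.
Trained networks look in a picture, given as the dict that the camera call returned (one of the last four; its "shot" number tells which), for a name from the list of things; names that differ only in an ending like _2 or _b are one class to them, and where a whole thing is asked for, a point or a joint stands for the part that bears it (a point fixed in the world has none). Each returns a list of dicts, best first, with "score" (0 to 1); they miss things now and then, are a little off and sometimes report something else, mostly with a low value. They report only what shows in the picture. A call takes as long as a camera call. They do not tell look-alikes from the thing itself.
- bot.spot_in(thing, picture): "xy" ([column, row] in pixels, amid what is visible of it).
- bot.tip_of(thing, picture): "xy" ([column, row] in pixels: a listed point, or the origin of a listed thing).
The state is a dict: "t": time; "q": joint angles; "joint_vel": joint speeds; "joint_torque": joint torques, N m; "eef_pos": TCP position; "tool_rot": TCP orientation; "contact_force": force on the tool from outside, world axes, zero at the start; "torque": the same for the moment, N m; "gripper_width": opening from 0.0 (shut) to 1.0 (fully open); "grasp_force": force on a finger pad.
Only numpy, scipy, OpenCV 4.12 (cv2) and the standard library are available. Lean on these libraries where they do the work, as an engineer would, in place of code of your own. Each camera call takes 0.05 s, during which the arm holds its last target. There are 200 camera calls.

## Task

Move the four things from the grey tray with the cork liners into the empty wooden tray, in reverse order: the one at the left end of the grey row goes to the right end bay of the wooden tray, the second from the left to the second from the right, and so on (left and right as you see them from the robot). Each ends the right way up, flat on the floor in the middle of its own bay, centred both sideways and front to back and let go. Don't shift the highlighter or the mug.

Things in the scene. Friction and masses are not known exactly. Their poses are not given: they have to be found in the camera images.
- old_tray: grey plastic tray, fixed, 90 (x, front to back) x 328 (y, along the row) mm; floor 4 mm thick, four bays in a row at y = +120, +40, -40, -120 mm (80 mm apart, 77 mm clear width), parted by 3 mm dividers that rise 10 mm over the floor (end walls 14 mm); open at front and back. A 2 mm cork liner lies in every bay. Origin at the centre of its underside, on the desk; +x away from the robot, +y to the robot's left, turned by up to 0.25 rad
- new_tray: pale wooden tray, fixed, empty, same shape and sizes as the grey one but without liners: bays at y = +120, +40, -40, -120 mm, floor 4 mm above its origin, dividers 10 mm above the floor. Origin and axes likewise; it stands beside the grey tray, to its left or right
- clip_box_mid (a point): paper-clip box: upright dark block with a black lid, 48 mm tall (59 with the clips on the lid). Point at the centre of the body, 24 mm above its underside. z is up; x runs across the 40 mm width between two flat sides, the easy way to grip it (40 mm across the other way, along y). At the start it stands roughly in the middle of its bay, x along the tray's x (front to back) within 0.2 rad.
- eraser_mid (a point): small white eraser in a blue sleeve, lying flat, 12 mm tall. Point at the centre of the body, 6 mm above its underside. z is up; x runs across the 22 mm width between two flat sides, the easy way to grip it (46 mm across the other way, along y). At the start it stands roughly in the middle of its bay, x along the tray's x (front to back) within 0.2 rad.
- charger_block_mid (a point): white plug charger with three brass pins pointing up; its block is 24 mm tall, the pins reach 42 mm. Point at the centre of the body, 12 mm above its underside. z is up; x runs across the 46 mm width between two flat sides, the easy way to grip it (50 mm across the other way, along y). At the start it stands roughly in the middle of its bay, x along the tray's x (front to back) within 0.2 rad.
- earbud_case_mid (a point): white earbud case, rounded, lid shut and fixed, 24 mm tall. Point at the centre of the body, 12 mm above its underside. z is up; x runs across the 46 mm width between its two long sides, the easy way to grip it (60 mm across the other way, along y). At the start it stands roughly in the middle of its bay, x along the tray's x (front to back) within 0.2 rad.
- pad_clip_box: cork liner, 84 x 70 mm and 2 mm thick, fixed in the bay of the old tray in which the paper-clip box starts; it stays there and so marks that bay. Identical to the other three liners. Origin at the centre of its underside (4 mm above the tray's origin); axes as the tray's
- pad_eraser: cork liner, 84 x 70 mm and 2 mm thick, fixed in the bay of the old tray in which the eraser starts; it stays there and so marks that bay. Identical to the other three liners. Origin at the centre of its underside (4 mm above the tray's origin); axes as the tray's
- pad_charger_block: cork liner, 84 x 70 mm and 2 mm thick, fixed in the bay of the old tray in which the charger starts; it stays there and so marks that bay. Identical to the other three liners. Origin at the centre of its underside (4 mm above the tray's origin); axes as the tray's
- pad_earbud_case: cork liner, 84 x 70 mm and 2 mm thick, fixed in the bay of the old tray in which the earbud case starts; it stays there and so marks that bay. Identical to the other three liners. Origin at the centre of its underside (4 mm above the tray's origin); axes as the tray's
- highlighter: bystander: green highlighter, 116 mm long and 14 mm thick, loose, lying between the two trays and pointing away from the robot; leave it there. Origin at the middle of its underside
- mug: bystander: green and white mug, 78 mm across, 101 mm tall, loose, standing behind the trays; leave it there. Origin at the centre of its underside
There are look-alikes about, which are no part of the job. Of the things that look like the part that bears charger_block_mid, the middle-sized one is meant.

How it is judged:
By the outcome, as a careful person would: the job done as asked, in the order asked, and still so for the second after the job is handed in, with the robot touching nothing.
It also fails if it takes over 99 s, if anything falls off the work surface, if the arm or the gripper's body presses on something with over 40 N, if the wrist force passes 120 N, or if a joint passes its speed limit or range.

## Working session

There is one attempt and no reset: what is moved stays moved. The work goes in short steps, Python scripts to look and compute and a tool call to move; the robot and the scene stay as the last step left them, time stands still between calls to the robot, and variables do not carry over. Pictures are saved under pics/ and viewed, at most 15 in all, crops included, and the job is handed in when it is done.

Besides the shell and the picture viewer there is one more tool, called after "Call:" as a command line: name --pt "numbers of a row" for each row, then --argument value for the rest. jog_arm: Moves the arm, as the interface text tells. Its arguments: {"type":"object","properties":{"motion":{"type":"array"},"grip_force":{"type":"number"}},"required":["motion"]}

```bash
mkdir -p pics; ls; python3 - <<'E'
from station import bot
import cv2
o=bot.get_obs(); print(o['t'],o['eef_pos'],o['tool_rot'])
for n in ['top','side']:
    p=bot.read_camera(n); cv2.imwrite(f'pics/{n}0.png',p['pixels'][:,:,::-1])
    print(n,p['camera_matrix'].tolist(),p['T'].round(4).tolist())
    for th in ['old_tray','new_tray','clip_box_mid','eraser_mid','charger_block_mid','earbud_case_mid','highlighter','mug']:
        print(th,[(d['xy'],d['score']) for d in bot.tip_of(th,p)][:4])
E
```

```text
pics
0.0 [ 0.21585747 -0.638917    0.23027731] [-9.26555626e-04  9.86758099e-01  1.62196013e-01 -2.21946739e-04]
top [[401.804676339406, 0.0, 279.1159011547351], [0.0, 401.804676339406, 217.57674873431037], [0.0, 0.0, 1.0]] [[-0.02, -0.994, 0.1073, 0.4392], [-0.9997, 0.0185, -0.0147, 0.0226], [0.0126, -0.1076, -0.9941, 1.234], [0.0, 0.0, 0.0, 1.0]]
old_tray [([211.1, 236.0], 0.78)]
new_tray [([349.1, 229.0], 0.65)]
clip_box_mid [([172.8, 229.9], 0.65)]
eraser_mid [([224.7, 239.8], 0.52)]
charger_block_mid [([139.3, 287.4], 0.63), ([197.8, 235.8], 0.48), ([136.4, 219.9], 0.46)]
earbud_case_mid [([249.8, 245.4], 0.61)]
highlighter [([282.2, 246.9], 0.64)]
mug [([285.9, 163.7], 0.83), ([350.3, 230.4], 0.39)]
side [[381.2572322055572, 0.0, 278.0428492508924], [0.0, 381.2572322055572, 207.0913999241955], [0.0, 0.0, 1.0]] [[-0.9594, -0.1812, 0.2159, 0.3392], [-0.2819, 0.6021, -0.747, 0.7848], [0.0054, -0.7775, -0.6288, 0.6912], [0.0, 0.0, 0.0, 1.0]]
old_tray [([271.3, 274.5], 0.89), ([275.6, 261.8], 0.29)]
new_tray [([304.1, 177.1], 0.73)]
clip_box_mid [([244.2, 302.5], 0.6)]
eraser_mid [([280.2, 260.1], 0.56), ([243.4, 309.8], 0.35)]
charger_block_mid [([260.1, 284.1], 0.77), ([206.7, 352.5], 0.72), ([314.3, 368.1], 0.62)]
earbud_case_mid [([295.9, 241.7], 0.72), ([241.0, 302.3], 0.18)]
highlighter [([305.0, 217.9], 0.5), ([240.4, 312.7], 0.15)]
mug [([216.8, 202.0], 0.83)]
```

View pics/top0.png

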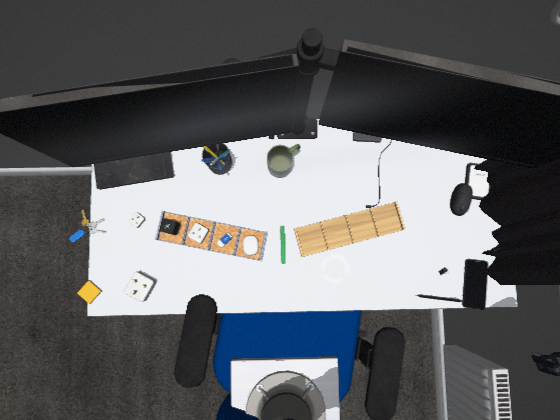

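View pics/side0.png

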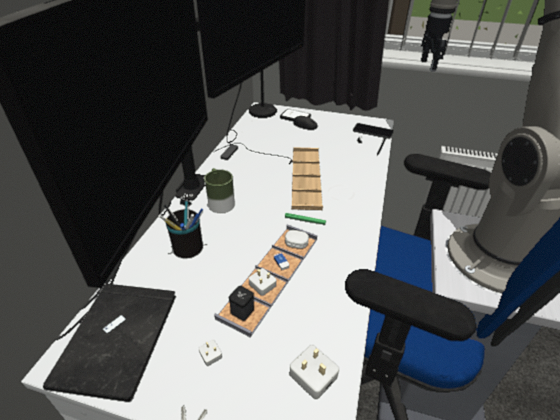

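```bash
cat > h.py <<'E'
from station import bot
import numpy as np, cv2
from scipy.spatial.transform import Rotation as R
def pt(p,uv,z,T=None):
    T=p['T'] if T is None else T
    d=T[:3,:3]@np.linalg.inv(p['camera_matrix'])@[uv[0],uv[1],1]
    return T[:3,3]+d*(z-T[2,3])/d[2]
def rot(o): 
    w,x,y,z=o['tool_rot']; return R.from_quat([x,y,z,w])
def wrist():
    o=bot.get_obs(); p=bot.read_camera('wrist')
    M=np.eye(4); M[:3,:3]=rot(o).as_matrix(); M[:3,3]=o['eef_pos']
    p['T']=M@p['tool_from_camera']; return o,p
E
python3 - <<'E'
from h import *
for n in ['top','side']:
    p=bot.read_camera(n)
    for th,z in [('old_tray',0),('new_tray',0),('clip_box_mid',.03),('eraser_mid',.012),('charger_block_mid',.018),('earbud_case_mid',.018),('highlighter',0),('mug',0)]:
        print(n,th,[pt(p,d['xy'],z)[:2].round(3).tolist()+[d['score']] for d in bot.tip_of(th,p)][:4])
E
```

```text
top old_tray [[0.516, 0.203, 0.81], [0.508, 0.166, 0.23]]
top new_tray [[0.532, -0.203, 0.78]]
top clip_box_mid [[0.534, 0.33, 0.54]]
top eraser_mid [[0.497, 0.171, 0.61]]
top charger_block_mid [[0.57, 0.436, 0.63], [0.37, 0.415, 0.57], [0.526, 0.242, 0.49]]
top earbud_case_mid [[0.495, 0.094, 0.62]]
top highlighter [[0.488, -0.001, 0.49]]
top mug [[0.741, -0.02, 0.7]]
side old_tray [[0.524, 0.212, 0.56]]
side new_tray [[0.539, -0.216, 0.97], [0.521, 0.172, 0.21]]
side clip_box_mid [[0.54, 0.331, 0.72]]
side eraser_mid [[0.512, 0.17, 0.48]]
side charger_block_mid [[0.376, 0.428, 0.88], [0.57, 0.447, 0.85], [0.531, 0.257, 0.74]]
side earbud_case_mid [[0.495, 0.093, 0.72], [0.547, 0.33, 0.25]]
side highlighter []
side mug [[0.756, 0.003, 0.58]]
```

The top view shows, from left to right in the grey tray, the clip box (170,227), charger (198,233), eraser (225,239) and earbud case (250,244). The highlighter is at (283,245) and the wooden tray is centred near (349,229). In the side view the monitors and mug are well behind the trays, and the charger in the tray is the middle-sized one.

```bash
cat >> h.py <<'E'
def mv(x,y,z,yaw):
    """print jog row for TCP at x,y,z, tool y along tray x with tray yaw (half-turn nearest)"""
    o=bot.get_obs(); r0=rot(o); best=None
    for k in (0,np.pi):
        a=yaw+k; ty=[np.cos(a),np.sin(a),0]; tz=[0,0,-1]; tx=np.cross(ty,tz)
        rv=(r0.inv()*R.from_matrix(np.c_[tx,ty,tz])).as_rotvec()
        s=r0.inv().apply(np.array([x,y,z])-o['eef_pos'])*1e3
        print('row',k>0,rv.round(3).tolist(),s.round(1).tolist())
E
python3 - <<'E'
from h import *
mv(.53,-.2,.26,.2)
mv(.5,.2,.26,-.165)
p=bot.read_camera('wrist');print(p['tool_from_camera'].round(3).tolist(),p['camera_matrix'].tolist(),bot.get_obs()['q'])
E
```

```text
row False [-0.0, -0.0, -1.445] [438.1, -315.9, -28.7]
row True [-0.0, 0.0, 1.697] [438.1, -315.9, -28.7]
row False [-0.0, -0.0, -1.08] [537.7, -704.4, -28.7]
row True [-0.0, 0.0, 2.062] [537.7, -704.4, -28.7]
[[0.001, -0.949, -0.314, 0.081], [1.0, 0.001, 0.0, 0.0], [-0.0, -0.314, 0.949, -0.143], [0.0, 0.0, 0.0, 1.0]] [[306.2719413996986, 0.0, 283.4817324799018], [0.0, 306.2719413996986, 204.23575280851313], [0.0, 0.0, 1.0]] [ 1.13690874  0.47697128  0.02242123  1.55539529 -0.01150171  1.109282
 -0.08305256]
```

Call:
jog_arm --pt "0 0 -0.18 54 -39 -4 85" --pt "0 0 -0.36 108 -78 -8 85" --pt "0 0 -0.54 162 -117 -11 85" --pt "0 0 -0.72 216 -156 -14 85" --pt "0 0 -0.9 270 -195 -18 85" --pt "0 0 -1.08 324 -234 -21 85" --pt "0 0 -1.26 378 -273 -25 85" --pt "0 0 -1.445 438 -316 -29 85" --pt "0 0 -1.445 438 -316 -29 85" --pt "0 0 -1.445 438 -316 -29 85"

```text
t: 3.1
eef_pos: [0.532, -0.1958, 0.2608]
tool_rot: [0.0, 0.63, 0.776, 0.001]
contact_force: [-1.0, 0.5, 0.4]
gripper_width: 0.997
grasp_force: 0.0
```

```bash
python3 - <<'E'
from h import *
o,p=wrist(); cv2.imwrite('pics/w1.png',p['pixels'][:,:,::-1]); print(o['t'],o['eef_pos'],o['q'].round(2),abs(o['joint_vel']).max())
for th in ['new_tray','highlighter','mug']:
    print(th,[(d['xy'],pt(p,d['xy'],0)[:2].round(4).tolist(),d['score']) for d in bot.tip_of(th,p)][:3])
mv(.5,.2,.26,-.165)
E
```

```text
3.1 [ 0.53201283 -0.19583826  0.26081919] [ 0.62  0.31 -0.47  1.76  0.15  1.11  0.31] 0.06770110194124208
new_tray [([280.2, 175.7], [0.5305, -0.2086], 0.62)]
highlighter []
mug [([489.6, 52.0], [0.7447, -0.0095], 0.86)]
row False [-0.001, 0.001, 0.362] [399.5, 50.3, -0.2]
row True [-0.001, -0.001, -2.779] [399.5, 50.3, -0.2]
```

View pics/w1.png

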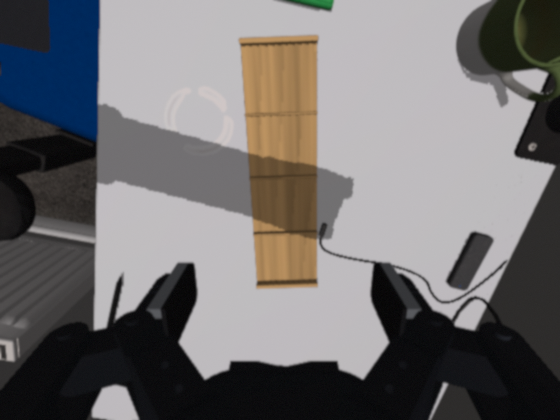

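Call:
jog_arm --pt "0 0 0.06 50 6 0 85" --pt "0 0 0.12 100 12 0 85" --pt "0 0 0.18 150 19 0 85" --pt "0 0 0.24 200 25 0 85" --pt "0 0 0.3 250 31 0 85" --pt "0 0 0.36 300 38 0 85" --pt "0 0 0.362 350 44 0 85" --pt "0 0 0.362 400 50 0 85" --pt "0 0 0.362 400 50 0 85" --pt "0 0 0.362 400 50 0 85"

```text
t: 4.55
eef_pos: [0.4999, 0.2001, 0.26]
tool_rot: [0.0, 0.763, 0.647, -0.001]
contact_force: [-0.0, -0.4, -0.9]
gripper_width: 0.996
grasp_force: 0.0
```

```bash
cat >> h.py <<'E'
TH=[('clip_box_mid',.03),('charger_block_mid',.018),('eraser_mid',.012),('earbud_case_mid',.018)]
E
python3 - <<'E'
from h import *
o,p=wrist(); cv2.imwrite('pics/w2.png',p['pixels'][:,:,::-1]); print(o['t'],o['eef_pos'],o['q'].round(2),abs(o['joint_vel']).max())
for th,z in [('old_tray',0),('highlighter',0)]+TH+[('pad_'+n,.004) for n in ('clip_box',)]:
    print(th,[(d['xy'],pt(p,d['xy'],z)[:2].round(4).tolist(),d['score']) for d in bot.tip_of(th,p)][:5])
# new tray from w1: pose of then
im=cv2.imread('pics/w1.png'); q=dict(p); w,x,y,z=0.0,.63,.776,.001
M=np.eye(4); M[:3,:3]=R.from_quat([x,y,z,w]).as_matrix(); M[:3,3]=[0.53201283,-0.19583826,0.26081919]
T=M@p['tool_from_camera']
hsv=cv2.cvtColor(im,cv2.COLOR_BGR2HSV); m=cv2.inRange(hsv,(8,70,60),(25,255,255)); m[:,:235]=0;m[:,325:]=0;m[300:]=0
c=max(cv2.findContours(m,cv2.RETR_EXTERNAL,cv2.CHAIN_APPROX_NONE)[0],key=cv2.contourArea)[:,0].astype(float)
L=[];Rr=[]
for r in range(55,275,5):
    xs=np.where(m[r])[0]; L.append(pt(p,(xs[0]-.5,r),.004,T)[:2]); Rr.append(pt(p,(xs[-1]+.5,r),.004,T)[:2])
for E in (L,Rr):
    E=np.array(E); f=np.polyfit(E[:,1],E[:,0],1); print('edge x=a*y+b',f, np.std(E[:,0]-np.polyval(f,E[:,1])))
g=cv2.cvtColor(im,cv2.COLOR_BGR2GRAY)[:,262:310].mean(1)
for a,b in [(105,122),(168,185),(224,240)]:
    r=a+np.argmin(g[a:b]); print('div',r,pt(p,(286,r),.012,T)[:2])
for r in (39,286): print('end',pt(p,(283,r),.018,T)[:2])
E
```

```text
4.55 [0.49985351 0.20012231 0.26001877] [ 0.03  0.29 -0.63  1.82  0.19  1.1  -0.83] 0.018407674061735685
old_tray [([295.9, 151.2], [0.519, 0.2173], 0.83)]
highlighter [([300.6, 297.5], [0.4923, -0.0062], 0.68), ([307.2, 44.1], [0.5511, 0.3398], 0.62)]
clip_box_mid [([305.3, 45.2], [0.546, 0.3346], 0.79), ([290.5, 185.6], [0.5053, 0.1805], 0.51)]
charger_block_mid [([297.9, 127.6], [0.5254, 0.2482], 0.97)]
eraser_mid []
earbud_case_mid [([286.4, 241.3], [0.4871, 0.0998], 0.69), ([298.5, 183.8], [0.5157, 0.178], 0.58)]
pad_clip_box []
edge x=a*y+b [-0.24639336  0.43702904] 0.0004258202718270656
edge x=a*y+b [-0.24244456  0.52937977] 0.00047732594811597176
div 114 [ 0.52122943 -0.12871554]
div 176 [ 0.53745763 -0.20481836]
div 232 [ 0.55403482 -0.28255787]
end [ 0.50091886 -0.04993683]
end [ 0.56695108 -0.36432273]
```

View pics/w2.png

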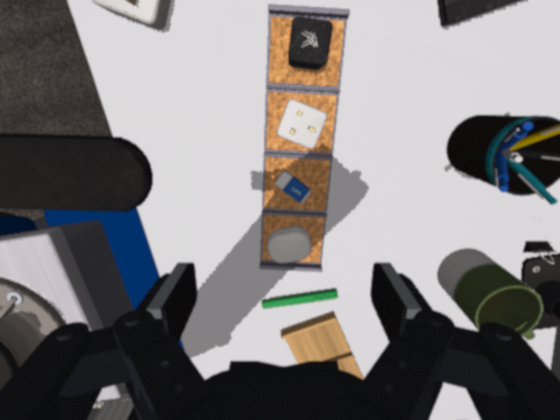

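```bash
python3 - <<'E'
import cv2
im=cv2.imread('pics/w2.png')[0:280,240:370]
a=cv2.resize(im[:140],None,fx=4,fy=4,interpolation=3);b=cv2.resize(im[140:],None,fx=4,fy=4,interpolation=3)
c=cv2.resize(cv2.hconcat([a,b]),(780,420));cv2.imwrite('pics/z2.png',c)
E
```

```text
(no output)
```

View pics/z2.png

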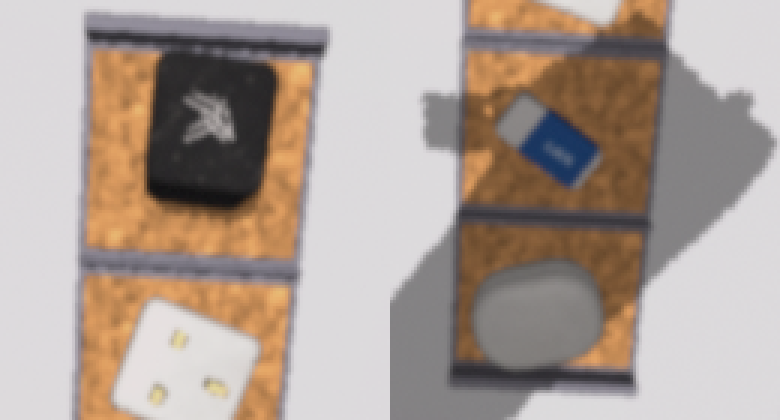

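The crop shows the clip box and earbud case fairly square to the tray, with the case's long axis front to back. The charger is turned about 20° and the eraser's long axis lies about 40° off the tray's x. I'll trust the images over the stated 0.2 rad and move close to the clip box.

```bash
python3 - <<'E'
from h import *
mv(.540,.333,.16,-.165)
E
```

```text
row False [0.0, 0.0, 0.002] [136.4, 18.5, 100.3]
row True [-0.0, 0.0, -3.14] [136.4, 18.5, 100.3]
```

Call:
jog_arm --pt "0 0 0 45 6 33 85" --pt "0 0 0 90 12 66 85" --pt "0 0 0 136 18 100 85" --pt "0 0 0 136 18 100 85" --pt "0 0 0 136 18 100 85"

```text
t: 5.58
eef_pos: [0.5392, 0.3329, 0.1602]
tool_rot: [0.0, 0.762, 0.648, -0.0]
contact_force: [-0.4, -0.4, 1.1]
gripper_width: 0.993
grasp_force: 0.0
```

```bash
python3 - <<'E'
from h import *
o,p=wrist(); cv2.imwrite('pics/w3.png',p['pixels'][:,:,::-1]); print(o['t'],o['eef_pos'])
for th,z in TH: print(th,[(d['xy'],pt(p,d['xy'],z)[:2].round(4).tolist(),d['score']) for d in bot.tip_of(th,p)][:3])
E
```

```text
5.575 [0.53924422 0.33290384 0.16019859]
clip_box_mid [([294.2, 192.0], [0.5492, 0.3333], 0.95), ([278.7, 372.2], [0.4993, 0.1234], 0.72)]
charger_block_mid [([304.1, 65.6], [0.5742, 0.4393], 0.68), ([85.9, 122.1], [0.3736, 0.4248], 0.65), ([288.1, 266.4], [0.5305, 0.2504], 0.62)]
eraser_mid [([276.1, 324.8], [0.5045, 0.1742], 0.65)]
earbud_case_mid []
```

View pics/w3.png

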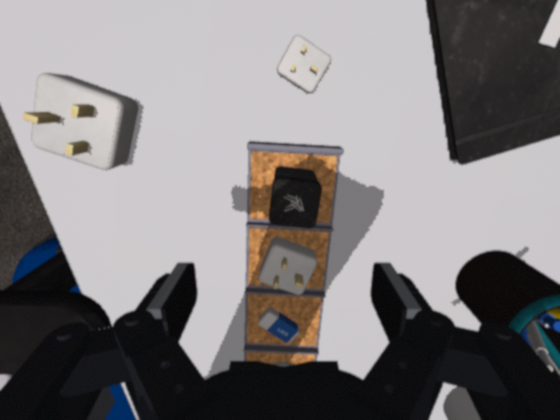

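The wrist view shows the clip box at about (295,195), nearly square to the tray, with the charger at (288,266) and the eraser at (278,326). I'll zoom in to fit the box's top edges.

```bash
python3 - <<'E'
from h import *
im=cv2.imread('pics/w3.png')
a=cv2.resize(im[140:240,240:350],None,fx=5,fy=5,interpolation=2)
b=cv2.resize(im[225:350,240:335],None,fx=4,fy=4,interpolation=2)
h=np.full((500,930,3),255,np.uint8);h[:,:550]=a;h[:,550:]=b
cv2.imwrite('pics/z3.png',cv2.resize(h,None,fx=.86,fy=.86,interpolation=3))
o=bot.get_obs();p=bot.read_camera('wrist');M=np.eye(4);M[:3,:3]=rot(o).as_matrix();M[:3,3]=o['eef_pos'];p['T']=M@p['tool_from_camera']
for uv in [(296,204),(294,190)]: print(pt(p,uv,.054)[:2])
# tray outline from grey/cork edges: end wall top corners & divider ends
for uv in [(248,147),(342,151)]: print('endwall',pt(p,uv,.018)[:2])
for uv in [(247,225),(331,228)]: print('div',pt(p,uv,.013)[:2])
for uv in [(246,291),(325,293)]: print('div',pt(p,uv,.013)[:2])
for uv in [(245,348),(319,350)]: print('div',pt(p,uv,.013)[:2])
E
```

```text
[0.55014736 0.32859166]
[0.55034453 0.34123526]
endwall [0.51419923 0.37892327]
endwall [0.5998882  0.36106302]
div [0.4967998  0.30071422]
div [0.58140622 0.28337094]
div [0.48004776 0.22378784]
div [0.56593989 0.20695304]
div [0.46314709 0.14693809]
div [0.54939054 0.1296119 ]
```

View pics/z3.png

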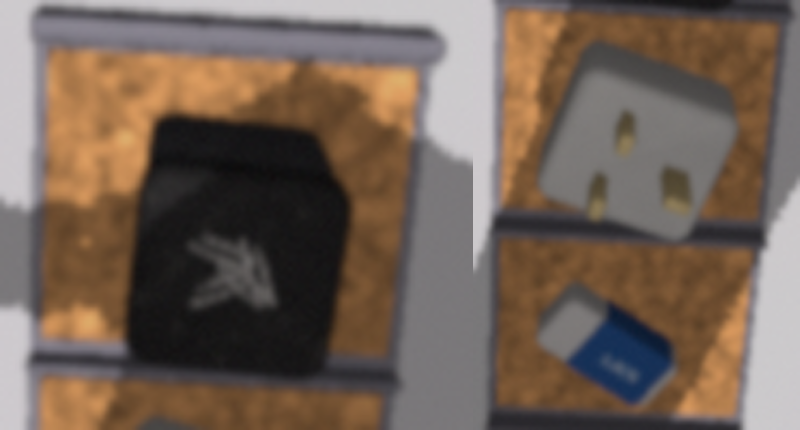

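```bash
python3 - <<'E'
from h import *
mv(.5495,.3287,.015,-.265)
E
```

```text
row False [0.002, -0.0, 0.102] [-2.2, 10.0, 146.3]
row True [0.001, 0.002, -3.04] [-2.2, 10.0, 146.3]
```

Call:
jog_arm --pt "0 0 0.1 -2 10 30 85" --pt "0 0 0.1 -2 10 70 85" --pt "0 0 0.1 -2 10 105 85" --pt "0 0 0.1 -2 10 130 85" --pt "0 0 0.1 -2 10 146 85" --pt "0 0 0.1 -2 10 146 85" --pt "0 0 0.1 -2 10 146 30" --pt "0 0 0.1 -2 10 146 30" --pt "0 0 0.1 -2 10 146 30" --pt "0 0 0.1 -2 10 146 30" --grip_force 40

```text
t: 7.12
eef_pos: [0.5494, 0.3302, 0.0154]
tool_rot: [0.0, 0.793, 0.609, 0.001]
contact_force: [-0.1, -0.2, 6.6]
gripper_width: 0.464
grasp_force: 41.3
```

```bash
python3 - <<'E'
from h import *
o=bot.get_obs(); print(o['t'],o['eef_pos'],o['gripper_width'],o['grasp_force'],o['contact_force'])
mv(.562,-.323,.16,.24)
mv(.562,-.323,.014,.24)
E
```

```text
7.125 [0.54937541 0.33022468 0.01543566] 0.46426823194873384 41.26481652259827 [-0.11090646 -0.21885589  6.63027824]
row False [0.002, -0.001, -0.502] [-627.5, 181.7, -145.1]
row True [-0.001, -0.002, 2.639] [-627.5, 181.7, -145.1]
row False [0.002, -0.001, -0.502] [-627.6, 181.5, 0.9]
row True [-0.001, -0.002, 2.639] [-627.6, 181.5, 0.9]
```

Call:
jog_arm --pt "0 0 0 0 0 -25 30" --pt "0 0 0 0 0 -70 30" --pt "0 0 0 -10 3 -115 30" --pt "0 0 -0.05 -60 17 -145 30" --pt "0 0 -0.1 -115 33 -145 30" --pt "0 0 -0.16 -170 49 -145 30" --pt "0 0 -0.22 -225 65 -145 30" --pt "0 0 -0.28 -280 81 -145 30" --pt "0 0 -0.34 -335 97 -145 30" --pt "0 0 -0.4 -390 113 -145 30"

```text
t: 8.38
eef_pos: [0.5565, -0.0781, 0.1594]
tool_rot: [0.0, 0.656, 0.755, -0.0]
contact_force: [0.9, 0.0, -0.4]
gripper_width: 0.467
grasp_force: 40.6
```

```bash
python3 - <<'E'
from h import *
o=bot.get_obs(); print(o['t'],o['eef_pos'],o['gripper_width'],o['grasp_force'])
mv(.562,-.3215,.10,.24)
E
```

```text
8.375 [ 0.55645008 -0.07812378  0.15939655] 0.4668933782231086 40.551061034202576
row False [0.0, 0.0, -0.1] [-241.8, -28.5, 59.4]
row True [0.0, -0.0, 3.042] [-241.8, -28.5, 59.4]
```

Call:
jog_arm --pt "0 0 -0.03 -55 -6 0 30" --pt "0 0 -0.06 -110 -13 0 30" --pt "0 0 -0.1 -165 -19 20 30" --pt "0 0 -0.1 -215 -25 40 30" --pt "0 0 -0.1 -242 -28 60 30" --pt "0 0 -0.1 -242 -28 60 30" --pt "0 0 -0.1 -242 -28 60 30"

```text
t: 9.25
eef_pos: [0.5628, -0.3183, 0.0997]
tool_rot: [-0.0, 0.618, 0.786, 0.001]
contact_force: [0.4, 1.6, 0.5]
gripper_width: 0.463
grasp_force: 40.6
```

```bash
python3 - <<'E'
from h import *
o,p=wrist(); cv2.imwrite('pics/w4.png',p['pixels'][:,:,::-1]); print(o['t'],o['eef_pos'],o['gripper_width'])
q=bot.read_camera('top')
cv2.imwrite('pics/t4.png',q['pixels'][:,:,::-1])
print([pt(p,d['xy'],0)[:2] for d in bot.tip_of('new_tray',p)])
mv(.562,-.3215,.014,.24)
E
```

```text
9.25 [ 0.56281154 -0.31828309  0.0996747 ] 0.46334596869721323
[array([ 0.532771  , -0.20836954])]
row False [0.001, 0.0, 0.0] [-2.9, -2.2, 86.4]
row True [-0.001, 0.002, -3.141] [-2.9, -2.2, 86.4]
```

View pics/w4.png

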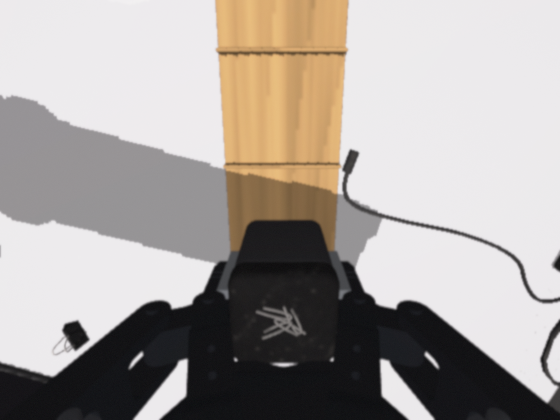

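The box is held level and square to the tray. The dividers run (226,164)–(340,164) and (217,50)–(347,50), so I can refine the tray pose from them.

```bash
python3 - <<'E'
from h import *
o,p=wrist()
A=[pt(p,u,.014)[:2] for u in [(225.5,163.5),(340,163.5),(217,49),(347,49)]]
print(np.round(A,4)); d=[A[1]-A[0],A[3]-A[2]]; print([np.arctan2(v[1],v[0]) for v in d],[np.linalg.norm(v) for v in d])
m1,m0=(A[0]+A[1])/2,(A[2]+A[3])/2; print('m-80',m1,'m0',m0,np.linalg.norm(m0-m1), 'axis', np.arctan2(-(m0-m1)[0],(m0-m1)[1]))
a=.24; ya=np.array([-np.sin(a),np.cos(a)]); print('bay from -80', m1-ya*.04)
E
```

```text
[[ 0.5118 -0.2925]
 [ 0.5959 -0.2719]
 [ 0.4921 -0.217 ]
 [ 0.5774 -0.196 ]]
[np.float64(0.24077985417716039), np.float64(0.24119310656019408)] [np.float64(0.08651879001547357), np.float64(0.08780679977037859)]
m-80 [ 0.55383978 -0.28219497] m0 [ 0.53477902 -0.20652079] 0.0780377732140295 axis 0.24674664340012245
bay from -80 [ 0.56334789 -0.32104849]
```

Call:
jog_arm --pt "0 0 0 -2.2 -0.6 30 30" --pt "0 0 0 -2.2 -0.6 60 30" --pt "0 0 0 -2.2 -0.6 75 30" --pt "0 0 0 -2.2 -0.6 75 30"

```text
t: 9.95
eef_pos: [0.562, -0.3213, 0.0238]
tool_rot: [-0.001, 0.618, 0.786, -0.0]
contact_force: [0.5, -0.2, -0.4]
gripper_width: 0.462
grasp_force: 40.6
```

```bash
python3 - <<'E'
from h import *
mv(.5627,-.3206,.0145,.242)
E
```

```text
row False [-0.001, -0.001, -0.003] [0.5, 0.9, 9.3]
row True [-0.002, 0.002, 3.138] [0.5, 0.9, 9.3]
```

Call:
jog_arm --pt "0 0 0 0.5 0.9 5 30" --pt "0 0 0 0.5 0.9 9.3 30" --pt "0 0 0 0.5 0.9 9.3 30" --pt "0 0 0 0.5 0.9 9.3 50" --pt "0 0 0 0.5 0.9 9.3 70" --pt "0 0 0 0.5 0.9 9.3 80" --pt "0 0 0 0.5 0.9 -20 80" --pt "0 0 0 0.5 0.9 -60 80" --pt "0 0 0 0.5 0.9 -110 80" --pt "0 0 0 30 0.9 -150 80"

```text
t: 11.2
eef_pos: [0.5563, -0.295, 0.1764]
tool_rot: [0.001, 0.62, 0.785, -0.0]
contact_force: [0.7, 0.2, 0.5]
gripper_width: 0.935
grasp_force: 0.0
```

```bash
python3 - <<'E'
from h import *
mv(.527,.255,.14,-.4)
E
```

```text
row False [0.002, 0.002, 0.634] [541.9, 99.0, 35.4]
row True [-0.002, 0.003, -2.508] [541.9, 99.0, 35.4]
```

Call:
jog_arm --pt "0 0 0.06 54 10 0 85" --pt "0 0 0.12 108 20 0 85" --pt "0 0 0.19 162 30 0 85" --pt "0 0 0.25 216 40 0 85" --pt "0 0 0.31 270 49 0 85" --pt "0 0 0.38 324 59 0 85" --pt "0 0 0.45 378 69 10 85" --pt "0 0 0.52 432 79 15 85" --pt "0 0 0.58 486 89 25 85" --pt "0 0 0.634 542 99 35 85"

```text
t: 12.45
eef_pos: [0.5246, 0.2589, 0.1393]
tool_rot: [0.0, 0.833, 0.553, 0.0]
contact_force: [0.7, -0.1, 0.1]
gripper_width: 0.994
grasp_force: 0.0
```

Call:
jog_arm --pt "0 0 0 0 0 0 85" --pt "0 0 0 0 0 0 85"

```text
t: 12.7
eef_pos: [0.5245, 0.257, 0.1392]
tool_rot: [0.0, 0.832, 0.555, -0.0]
contact_force: [0.4, -0.0, 0.6]
gripper_width: 0.995
grasp_force: 0.0
```

```bash
python3 - <<'E'
from h import *
o,p=wrist(); cv2.imwrite('pics/w5.png',p['pixels'][:,:,::-1]); print(o['t'],o['eef_pos'])
im=p['pixels'][140:360,200:380,::-1]; cv2.imwrite('pics/z5.png',cv2.resize(im,None,fx=2.7,fy=2.7,interpolation=2))
np.save('T5.npy',p['T'])
for th,z in TH: print(th,[(d['xy'],pt(p,d['xy'],z)[:2].round(4).tolist(),d['score']) for d in bot.tip_of(th,p)][:3])
E
```

```text
12.7 [0.52449027 0.25700177 0.13918464]
clip_box_mid []
charger_block_mid [([29.1, 78.9], [0.3744, 0.4264], 0.95), ([291.1, 201.2], [0.5292, 0.2506], 0.79)]
eraser_mid [([301.2, 272.4], [0.5096, 0.1754], 0.79)]
earbud_case_mid [([313.1, 341.7], [0.4914, 0.0956], 0.7)]
```

View pics/z5.png

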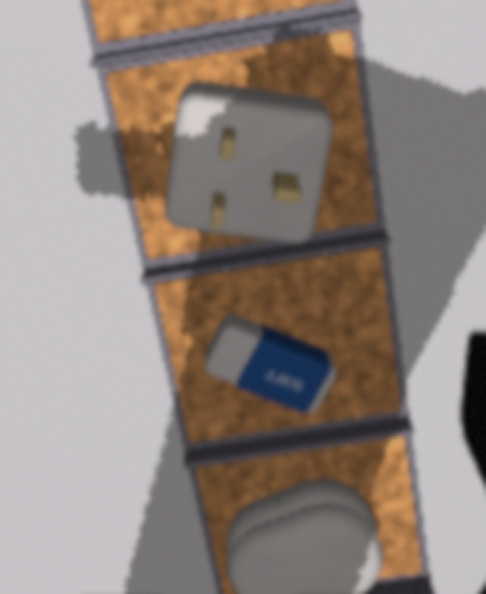

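The crop shows the charger's top face centred near (291,201) and turned about 0.14 rad beyond the tool, with the eraser near (301,273) and its long axis about 0.37 rad beyond. Grasping the charger next.

```bash
python3 - <<'E'
from h import *
p=bot.read_camera('wrist'); T=np.load('T5.npy'); o=bot.get_obs(); print(rot(o).as_matrix()[:2,1])
print(pt(p,(291.5,201.5),.029,T)[:2])
print('eraser', pt(p,(200+270/2.7,140+365/2.7),.018,T)[:2])
mv(.5285,.2495,.009,-.54)
E
```

```text
[ 0.92179936 -0.38766693]
[0.53047735 0.25359072]
eraser [0.50840017 0.17639632]
row False [0.001, 0.0, 0.142] [-4.7, 5.6, 130.5]
row True [-0.0, 0.001, -3.0] [-4.7, 5.6, 130.5]
```

Call:
jog_arm --pt "0 0 0.14 -1.8 6 30 85" --pt "0 0 0.14 -1.8 6 70 85" --pt "0 0 0.14 -1.8 6 105 85" --pt "0 0 0.14 -1.8 6 125 85" --pt "0 0 0.14 -1.8 6 130 85" --pt "0 0 0.14 -1.8 6 130 85" --pt "0 0 0.14 -1.8 6 130 38" --pt "0 0 0.14 -1.8 6 130 38" --pt "0 0 0.14 -1.8 6 130 38" --pt "0 0 0.14 -1.8 6 130 38" --grip_force 40

```text
t: 14.25
eef_pos: [0.5301, 0.2537, 0.0104]
tool_rot: [0.0, 0.869, 0.495, 0.001]
contact_force: [-1.3, -1.6, 6.9]
gripper_width: 0.573
grasp_force: 42.3
```

```bash
python3 - <<'E'
from h import *
o=bot.get_obs(); print(o['t'],o['eef_pos'],o['gripper_width']*85.4,o['grasp_force'],o['contact_force'])
mv(.544,-.245,.12,.24)
E
```

```text
14.25 [0.53006207 0.25374433 0.01041439] 48.95732630191394 42.33681499958038 [-1.27655819 -1.59734999  6.90897314]
row False [0.002, -0.001, -0.776] [-421.5, 266.8, -109.8]
row True [-0.001, -0.002, 2.366] [-421.5, 266.8, -109.8]
```

Call:
jog_arm --pt "0 0 0 0 0 -25 38" --pt "0 0 0 0 0 -70 38" --pt "0 0 -0.05 -10 6 -110 38" --pt "0 0 -0.15 -55 35 -125 38" --pt "0 0 -0.25 -100 63 -125 38" --pt "0 0 -0.36 -145 92 -125 38" --pt "0 0 -0.46 -190 120 -125 38" --pt "0 0 -0.56 -235 149 -125 38" --pt "0 0 -0.66 -280 177 -125 38" --pt "0 0 -0.72 -325 206 -125 38"

```text
t: 15.5
eef_pos: [0.5402, -0.133, 0.1345]
tool_rot: [0.0, 0.638, 0.77, 0.0]
contact_force: [0.7, 0.8, -1.3]
gripper_width: 0.578
grasp_force: 41.8
```

Call:
jog_arm --pt "0 0 0 0 0 0 38"

```text
t: 15.62
eef_pos: [0.5396, -0.1374, 0.1338]
tool_rot: [0.0, 0.642, 0.766, -0.001]
contact_force: [-0.2, 0.6, 0.3]
gripper_width: 0.573
grasp_force: 41.8
```

```bash
python3 - <<'E'
from h import *
o=bot.get_obs(); print(o['t'],o['eef_pos'],o['gripper_width']*85.4)
mv(.5440,-.245,.09,.242)
E
```

```text
15.625 [ 0.53964546 -0.13740254  0.13381967] 48.960751497962995
row False [-0.001, 0.002, -0.067] [-106.6, -14.4, 44.1]
row True [0.003, 0.002, 3.075] [-106.6, -14.4, 44.1]
```

Call:
jog_arm --pt "0 0 -0.03 -40 -5 0 38" --pt "0 0 -0.067 -80 -10 20 38" --pt "0 0 -0.067 -106.5 -14 44 38" --pt "0 0 -0.067 -106.5 -14 44 38" --pt "0 0 -0.067 -106.5 -14 44 38"

```text
t: 16.25
eef_pos: [0.5467, -0.2366, 0.0907]
tool_rot: [-0.0, 0.612, 0.791, 0.001]
contact_force: [0.6, -0.0, -1.0]
gripper_width: 0.578
grasp_force: 41.8
```

```bash
python3 - <<'E'
from h import *
o,p=wrist(); print(o['t'],o['eef_pos'],o['gripper_width']*85.4)
im=p['pixels'][:,:,::-1]; cv2.imwrite('pics/z6.png',im); np.save('T6.npy',p['T'])
mv(.5440,-.245,.02,.242)
E
```

```text
16.25 [ 0.54672616 -0.23662221  0.09072432] 49.330659313864565
row False [0.001, -0.0, 0.011] [-7.5, -5.2, 71.2]
row True [0.0, 0.002, -3.13] [-7.5, -5.2, 71.2]
```

View pics/z6.png

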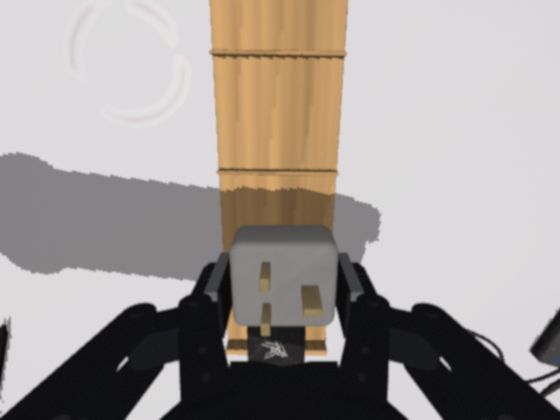

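The charger is held level and square; its top face spans columns 231–337 and rows 240–326, with the placed clip box behind at (275,345). Lowering it with a correction.

Call:
jog_arm --pt "0 0 0.01 -7.5 -5.2 25 38" --pt "0 0 0.01 -7.5 -5.2 50 38" --pt "0 0 0.01 -7.5 -5.2 66 38" --pt "0 0 0.01 -7.5 -5.2 66 38"

```text
t: 16.8
eef_pos: [0.5429, -0.2458, 0.0239]
tool_rot: [-0.001, 0.616, 0.787, 0.0]
contact_force: [1.0, 0.2, -0.4]
gripper_width: 0.576
grasp_force: 41.8
```

```bash
python3 - <<'E'
from h import *
mv(.5440,-.245,.0095,.242)
E
```

```text
row False [-0.001, -0.001, 0.0] [0.5, 1.3, 14.4]
row True [0.002, -0.001, -3.141] [0.5, 1.3, 14.4]
```

Call:
jog_arm --pt "0 0 0 0.5 1.3 8 38" --pt "0 0 0 0.5 1.3 14 38" --pt "0 0 0 0.5 1.3 14 38" --pt "0 0 0 0.5 1.3 14 60" --pt "0 0 0 0.5 1.3 14 80" --pt "0 0 0 0.5 1.3 14 80" --pt "0 0 0 0.5 1.3 -20 80" --pt "0 0 0 0.5 1.3 -70 80" --pt "0 0 0 30 1.3 -110 70" --pt "0 0 0 70 1.3 -120 60"

```text
t: 18.05
eef_pos: [0.5293, -0.1791, 0.1473]
tool_rot: [0.003, 0.618, 0.786, 0.001]
contact_force: [1.1, 1.4, 0.0]
gripper_width: 0.703
grasp_force: 0.0
```

Call:
jog_arm --pt "0 0 0 0 0 0 40"

```text
t: 18.18
eef_pos: [0.528, -0.1754, 0.1459]
tool_rot: [0.001, 0.615, 0.789, 0.001]
contact_force: [-0.1, -0.2, 0.9]
gripper_width: 0.504
grasp_force: 0.0
```

```bash
python3 - <<'E'
from h import *
mv(.509,.176,.12,.8)
print(bot.get_obs()['q'])
E
```

```text
row False [0.002, 0.001, -0.554] [345.5, 67.1, 25.9]
row True [0.002, -0.002, 2.588] [345.5, 67.1, 25.9]
[ 0.7361205   0.46522491 -0.67182101  1.88859821  0.36161195  0.90907105
  0.13659239]
```

Call:
jog_arm --pt "0 0 -0.08 50 10 0 40" --pt "0 0 -0.16 100 20 0 40" --pt "0 0 -0.24 150 29 0 40" --pt "0 0 -0.32 200 39 0 40" --pt "0 0 -0.4 250 49 10 40" --pt "0 0 -0.48 300 58 15 40" --pt "0 0 -0.554 345 67 26 40" --pt "0 0 -0.554 345 67 26 40" --pt "0 0 -0.554 345 67 26 40"

```text
t: 19.3
eef_pos: [0.5106, 0.1712, 0.1178]
tool_rot: [-0.0, 0.379, 0.925, -0.001]
contact_force: [0.5, -0.3, -0.8]
gripper_width: 0.471
grasp_force: 0.0
```

```bash
python3 - <<'E'
from h import *
o,p=wrist(); print(o['t'],o['eef_pos'],o['gripper_width']*85.4)
im=p['pixels'][:,:,::-1]; cv2.imwrite('pics/w7.png',im); cv2.imwrite('pics/z7.png',cv2.resize(im[100:350,180:400],None,fx=2.4,fy=2.4,interpolation=2)); np.save('T7.npy',p['T'])
for th,z in TH: print(th,[(d['xy'],pt(p,d['xy'],z)[:2].round(4).tolist(),d['score']) for d in bot.tip_of(th,p)][:3])
E
```

```text
19.3 [0.5106033  0.17115101 0.11777385] 40.24470120153159
clip_box_mid []
charger_block_mid [([281.3, 198.0], [0.5049, 0.1738], 0.34)]
eraser_mid [([283.0, 196.3], [0.5061, 0.1745], 0.75)]
earbud_case_mid [([203.1, 246.9], [0.4888, 0.0934], 0.7)]
```

View pics/z7.png

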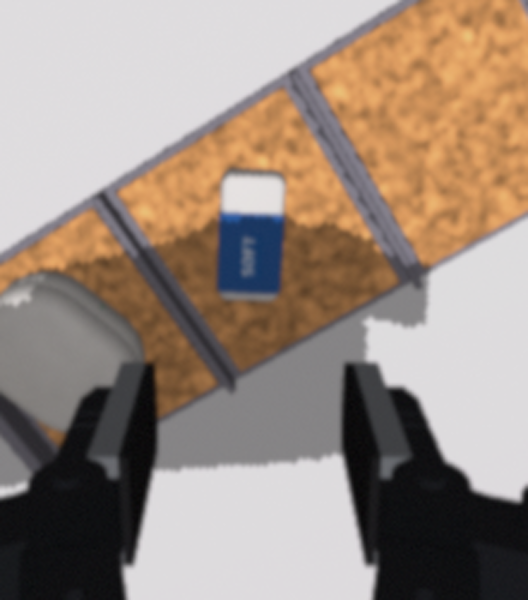

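The eraser is nearly aligned with the tool and centred near (285,198), with room for the fingers on both sides inside the bay.

```bash
python3 - <<'E'
from h import *
p=bot.read_camera('wrist'); T=np.load('T7.npy'); e=pt(p,(284.8,198.5),.018,T)[:2]
print(e); e=(e+[.5061,.1745])/2
o=bot.get_obs(); a=np.arctan2(*rot(o).as_matrix()[[1,0],1]); print(a,o['eef_pos'])
mv(*e,.008,a+.03)
E
```

```text
[0.5072418  0.17554458]
0.7931413296819304 [0.51071143 0.17117541 0.11841345]
row False [-0.0, 0.001, -0.03] [5.6, -0.1, 110.4]
row True [0.001, 0.0, 3.112] [5.6, -0.1, 110.4]
```

Call:
jog_arm --pt "0 0 0 5.6 0 30 40" --pt "0 0 0 5.6 0 65 40" --pt "0 0 0 5.6 0 95 40" --pt "0 0 0 5.6 0 108 40" --pt "0 0 0 5.6 0 110.5 40" --pt "0 0 0 5.6 0 110.5 40" --pt "0 0 0 5.6 0 110.5 14" --pt "0 0 0 5.6 0 110.5 14" --pt "0 0 0 5.6 0 110.5 14" --pt "0 0 0 5.6 0 110.5 14" --grip_force 30

```text
t: 20.85
eef_pos: [0.5071, 0.1765, 0.0089]
tool_rot: [0.001, 0.378, 0.926, 0.0]
contact_force: [-1.5, -0.5, 6.0]
gripper_width: 0.243
grasp_force: 29.6
```

```bash
python3 - <<'E'
from h import *
o=bot.get_obs(); print(o['t'],o['eef_pos'],o['gripper_width']*85.4,o['grasp_force'],o['contact_force'])
mv(.5247,-.1672,.10,.242)
E
```

```text
20.85 [0.50710686 0.17645533 0.0089388 ] 20.740735042789414 29.637678265571594 [-1.49805901 -0.53022583  6.0267979 ]
row False [0.002, 0.001, 0.553] [-253.4, -232.8, -91.1]
row True [-0.001, 0.002, -2.589] [-253.4, -232.8, -91.1]
```

Call:
jog_arm --pt "0 0 0 0 0 -25 14" --pt "0 0 0 0 0 -65 14" --pt "0 0 0.07 -25 -23 -95 14" --pt "0 0 0.15 -63 -58 -105 14" --pt "0 0 0.23 -101 -93 -105 14" --pt "0 0 0.32 -139 -128 -105 14" --pt "0 0 0.4 -177 -163 -105 14" --pt "0 0 0.48 -215 -198 -100 14" --pt "0 0 0.553 -253 -233 -91 14" --pt "0 0 0.553 -253 -233 -91 14"

```text
t: 22.1
eef_pos: [0.5227, -0.1728, 0.0981]
tool_rot: [0.0, 0.62, 0.785, -0.001]
contact_force: [-0.0, 0.3, -0.9]
gripper_width: 0.246
grasp_force: 29.6
```

Call:
jog_arm --pt "0 0 0 0 0 0 14" --pt "0 0 0 0 0 0 14"

```text
t: 22.35
eef_pos: [0.524, -0.1656, 0.0992]
tool_rot: [0.0, 0.616, 0.788, 0.0]
contact_force: [-0.4, -0.3, -1.0]
gripper_width: 0.25
grasp_force: 29.6
```

```bash
python3 - <<'E'
from h import *
o,p=wrist(); print(o['t'],o['eef_pos'],o['gripper_width']*85.4)
im=p['pixels'][:,:,::-1]; cv2.imwrite('pics/z8.png',im); np.save('T8.npy',p['T'])
mv(.5247,-.1672,.03,.242)
E
```

```text
22.35 [ 0.52404649 -0.16561667  0.09922032] 21.372184152906616
row False [0.001, -0.0, 0.003] [-1.6, 0.2, 69.2]
row True [0.0, 0.001, -3.139] [-1.6, 0.2, 69.2]
```

View pics/z8.png

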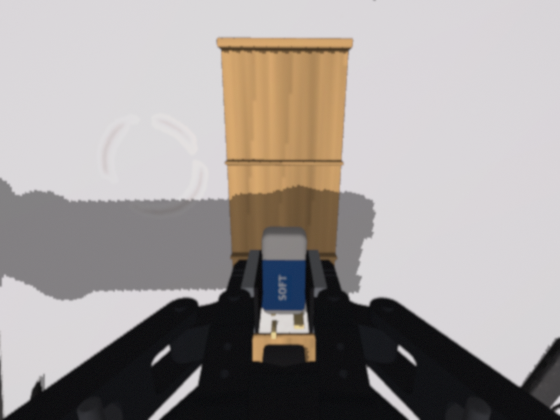

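The eraser hangs level with its top at rows 232–311, centred on the tool; the next divider is at row 162 and the end wall at row 43.

Call:
jog_arm --pt "0 0 0 -1.6 0.2 25 14" --pt "0 0 0 -1.6 0.2 55 14" --pt "0 0 0 -1.6 0.2 75 14" --pt "0 0 0 -1.6 0.2 75 14"

```text
t: 22.9
eef_pos: [0.5234, -0.1679, 0.0227]
tool_rot: [-0.001, 0.616, 0.788, -0.0]
contact_force: [-0.9, -0.5, -0.0]
gripper_width: 0.248
grasp_force: 29.6
```

```bash
python3 - <<'E'
from h import *
p=bot.read_camera('wrist'); T=np.load('T8.npy')
A=[pt(p,u,.014,T)[:2] for u in [(225.5,161.5),(343,161.5)]]; print((A[0]+A[1])/2, A[1]-A[0])
B=[pt(p,u,.018,T)[:2] for u in [(219,42),(352,43)]]; print((B[0]+B[1])/2)
mv(.5247,-.1672,.008,.242)
E
```

```text
[ 0.51500815 -0.12772291] [0.08553015 0.02140205]
[ 0.49647177 -0.05051915]
row False [-0.001, -0.001, 0.001] [0.8, 0.6, 15.7]
row True [0.001, -0.001, -3.141] [0.8, 0.6, 15.7]
```

Call:
jog_arm --pt "0 0 0 0.8 0.6 9 14" --pt "0 0 0 0.8 0.6 15.5 14" --pt "0 0 0 0.8 0.6 15.5 14" --pt "0 0 0 0.8 0.6 15.5 35" --pt "0 0 0 0.8 0.6 15.5 50" --pt "0 0 0 0.8 0.6 15.5 50" --pt "0 0 0 0.8 0.6 -20 60" --pt "0 0 0 0.8 0.6 -60 80" --pt "0 0 0 30 0.6 -100 85" --pt "0 0 0 70 0.6 -105 85"

```text
t: 24.2
eef_pos: [0.5101, -0.1009, 0.1317]
tool_rot: [0.003, 0.618, 0.786, 0.001]
contact_force: [0.0, 0.2, -0.3]
gripper_width: 0.999
grasp_force: 0.0
```

Call:
jog_arm --pt "0 0 0 0 0 0 85"

```text
t: 24.32
eef_pos: [0.5081, -0.0976, 0.13]
tool_rot: [0.001, 0.615, 0.789, 0.001]
contact_force: [-0.4, -0.8, -0.3]
gripper_width: 0.997
grasp_force: 0.0
```

```bash
python3 - <<'E'
from h import *
mv(.490,.095,.13,-.2)
E
```

```text
row False [0.002, -0.0, 0.447] [191.1, 29.5, 0.0]
row True [0.0, 0.002, -2.694] [191.1, 29.5, 0.0]
```

Call:
jog_arm --pt "0 0 0.11 48 7 0 85" --pt "0 0 0.22 96 15 0 85" --pt "0 0 0.33 144 22 0 85" --pt "0 0 0.447 191 29 0 85" --pt "0 0 0.447 191 29 0 85" --pt "0 0 0.447 191 29 0 85"

```text
t: 25.08
eef_pos: [0.4906, 0.0906, 0.1284]
tool_rot: [0.0, 0.776, 0.631, -0.001]
contact_force: [-0.5, -1.1, 0.1]
gripper_width: 0.997
grasp_force: 0.0
```

```bash
python3 - <<'E'
from h import *
o,p=wrist(); a=np.arctan2(*rot(o).as_matrix()[[1,0],1]); print(o['t'],o['eef_pos'],a)
im=p['pixels'][:,:,::-1]; cv2.imwrite('pics/w9.png',im); cv2.imwrite('pics/z9.png',cv2.resize(im[110:310,190:380],None,fx=2.8,fy=2.8,interpolation=2)); np.save('T9.npy',p['T'])
for th,z in TH: print(th,[(d['xy'],pt(p,d['xy'],z)[:2].round(4).tolist(),d['score']) for d in bot.tip_of(th,p)][:3])
E
```

```text
25.075 [0.49064961 0.09055222 0.12843482] -0.20482203883146904
clip_box_mid []
charger_block_mid []
eraser_mid []
earbud_case_mid [([278.0, 194.4], [0.4869, 0.097], 0.97)]
```

View pics/z9.png

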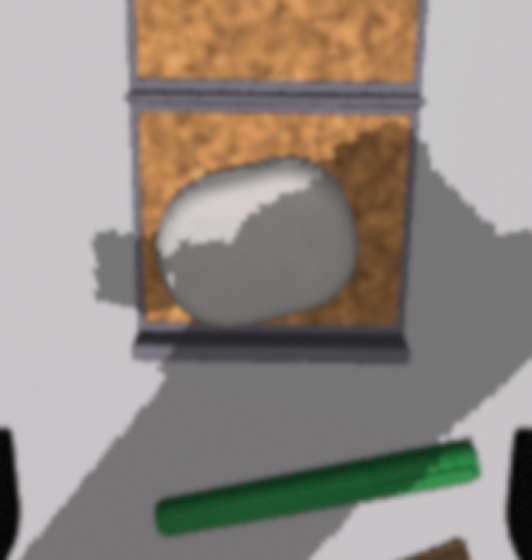

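The earbud case is centred near (280,195) with its long axis about 0.22 rad from the tool's y. Its sides leave too little room for fingers beside the dividers, so I'll grip it end to end (60 mm).

```bash
python3 - <<'E'
from h import *
p=bot.read_camera('wrist'); T=np.load('T9.npy')
im=cv2.imread('pics/w9.png'); hsv=cv2.cvtColor(im,cv2.COLOR_BGR2HSV)
m=((hsv[...,1]<45)*255).astype(np.uint8); k=np.zeros_like(m); k[151:226,243:331]=255; m&=k
m=cv2.morphologyEx(m,cv2.MORPH_OPEN,np.ones((5,5)))
c=max(cv2.findContours(m,0,1)[0],key=cv2.contourArea)
P=np.array([pt(p,u,.018,T)[:2]*1000 for u in c[:,0]],np.float32); print(len(c),cv2.boundingRect(c),cv2.minAreaRect(cv2.convexHull(P)))
e=pt(p,(282,196),.018,T)[:2]; print(e)
mv(.488,.0965,.005,.02)
E
```

```text
190 (246, 167, 71, 59) ((489.0483093261719, 93.63309478759766), (61.036930084228516, 50.163944244384766), 1.7165895700454712)
[0.49000747 0.09484537]
row False [-0.0, 0.0, -0.227] [5.4, -3.9, 123.7]
row True [0.0, 0.0, 2.915] [5.4, -3.9, 123.7]
```

Call:
jog_arm --pt "0 0 -0.1 4.6 -2.7 20 85" --pt "0 0 -0.235 4.6 -2.7 50 85" --pt "0 0 -0.235 4.6 -2.7 85 85" --pt "0 0 -0.235 4.6 -2.7 110 85" --pt "0 0 -0.235 4.6 -2.7 123 85" --pt "0 0 -0.235 4.6 -2.7 123 85" --pt "0 0 -0.235 4.6 -2.7 123 85" --pt "0 0 -0.235 4.6 -2.7 123 50" --pt "0 0 -0.235 4.6 -2.7 123 50" --pt "0 0 -0.235 4.6 -2.7 123 50" --grip_force 30

```text
t: 26.62
eef_pos: [0.4894, 0.0968, 0.007]
tool_rot: [0.001, 0.696, 0.718, 0.0]
contact_force: [-1.9, -1.0, 10.8]
gripper_width: 0.676
grasp_force: 29.7
```

Call:
jog_arm --pt "0 0 0 0 0 0 50" --pt "0 0 0 0 0 -20 50" --pt "0 0 0 0 0 -40 50" --pt "0 0 0 0 0 -40 50"

```text
t: 27.12
eef_pos: [0.49, 0.0969, 0.0471]
tool_rot: [0.001, 0.697, 0.717, 0.001]
contact_force: [0.6, 0.2, -1.0]
gripper_width: 0.668
grasp_force: 32.1
```

```bash
python3 - <<'E'
from h import *
o,p=wrist(); print(o['t'],o['eef_pos'],o['gripper_width']*85.4,o['grasp_force'])
cv2.imwrite('pics/z10.png',p['pixels'][:,:,::-1])
mv(.5055,-.0895,.10,.242)
E
```

```text
27.125 [0.49002394 0.09690579 0.04711412] 57.0291847701152 32.05521843919996
row False [0.002, 0.0, -0.212] [-186.5, 10.8, -53.8]
row True [0.0, -0.002, 2.929] [-186.5, 10.8, -53.8]
```

View pics/z10.png

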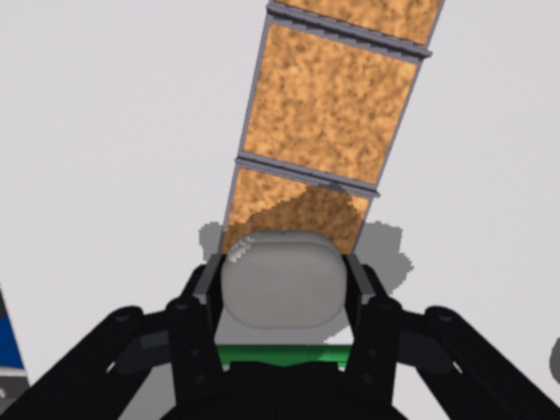

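The case is held at both ends at 57 mm and level, spanning columns 222–347 and rows 231–329. Carrying it over the highlighter.

Call:
jog_arm --pt "0 0 0 0 0 -40 50" --pt "0 0 -0.05 -40 2 -54 50" --pt "0 0 -0.11 -90 5 -54 50" --pt "0 0 -0.17 -140 8 -54 50" --pt "0 0 -0.212 -185.5 10.8 -54 50" --pt "0 0 -0.212 -185.5 10.8 -54 50" --pt "0 0 -0.212 -185.5 10.8 -54 50" --pt "0 0 -0.212 -185.5 10.8 -54 50"

```text
t: 28.18
eef_pos: [0.505, -0.0867, 0.0996]
tool_rot: [-0.0, 0.616, 0.788, 0.0]
contact_force: [-0.2, 0.2, -0.2]
gripper_width: 0.666
grasp_force: 32.6
```

```bash
python3 - <<'E'
from h import *
o=bot.get_obs(); print(o['gripper_width']*85.4)
mv(.5052,-.0883,.025,.242)
E
```

```text
56.858010504386925
row False [-0.0, -0.001, 0.002] [-1.6, -0.2, 74.6]
row True [0.001, -0.0, -3.139] [-1.6, -0.2, 74.6]
```

Call:
jog_arm --pt "0 0 0 -1.6 -0.2 30 50" --pt "0 0 0 -1.6 -0.2 60 50" --pt "0 0 0 -1.6 -0.2 80 50" --pt "0 0 0 -1.6 -0.2 80 50" --pt "0 0 0 -1.6 -0.2 80 50"

```text
t: 28.8
eef_pos: [0.5061, -0.0895, 0.0206]
tool_rot: [0.0, 0.616, 0.787, 0.0]
contact_force: [0.0, -1.1, 0.1]
gripper_width: 0.668
grasp_force: 32.6
```

```bash
python3 - <<'E'
from h import *
mv(.5052,-.0883,.006,.242)
E
```

```text
row False [0.001, 0.0, 0.001] [1.4, -0.6, 14.6]
row True [-0.0, 0.002, -3.141] [1.4, -0.6, 14.6]
```

Call:
jog_arm --pt "0 0 0 1.4 -0.6 8 50" --pt "0 0 0 1.4 -0.6 14.4 50" --pt "0 0 0 1.4 -0.6 14.4 50" --pt "0 0 0 1.4 -0.6 14.4 70" --pt "0 0 0 1.4 -0.6 14.4 85" --pt "0 0 0 1.4 -0.6 14.4 85" --pt "0 0 0 1.4 -0.6 -20 85" --pt "0 0 0 1.4 -0.6 -70 85" --pt "0 0 0 -40 -0.6 -130 85" --pt "0 0 0 -90 -0.6 -180 85"

```text
t: 30.05
eef_pos: [0.5236, -0.165, 0.1887]
tool_rot: [0.0, 0.616, 0.788, 0.0]
contact_force: [0.8, -2.0, -0.3]
gripper_width: 0.992
grasp_force: 0.0
```

Call:
jog_arm --pt "0 0 0 -30 0 -40 85" --pt "0 0 0 -30 0 -40 85" --pt "0 0 0 -30 0 -40 85"

```text
t: 30.42
eef_pos: [0.5298, -0.1936, 0.2258]
tool_rot: [-0.001, 0.616, 0.787, -0.0]
contact_force: [0.3, -0.1, -0.1]
gripper_width: 0.992
grasp_force: 0.0
```

```bash
python3 - <<'E'
from h import *
o,p=wrist(); print(o['t'],o['eef_pos'])
im=p['pixels'][:,:,::-1]; cv2.imwrite('pics/w11.png',im); cv2.imwrite('pics/z11.png',cv2.resize(im[0:300,180:400],None,fx=2,fy=2,interpolation=2)); np.save('T11.npy',p['T'])
c=np.array([.5343,-.206]);a=.242;Rm=np.array([[np.cos(a),-np.sin(a)],[np.sin(a),np.cos(a)]])
for q,n in ((p,'wrist'),(bot.read_camera('top'),'top'),(bot.read_camera('side'),'side')):
  for th,z in TH: print(n,th,[((Rm.T@(pt(q,d['xy'],z-.002)[:2]-c)*1000).round(1).tolist(),d['score']) for d in bot.tip_of(th,q)][:2])
E
```

```text
30.425 [ 0.52984518 -0.19361038  0.22576523]
wrist clip_box_mid [([-3.0, -112.4], 0.76)]
wrist charger_block_mid [([-2.9, -40.8], 0.97)]
wrist eraser_mid [([-3.2, 35.1], 0.56)]
wrist earbud_case_mid []
top clip_box_mid []
top charger_block_mid [([-8.7, 645.9], 0.89), ([190.6, 617.2], 0.73)]
top eraser_mid [([-1.9, 40.1], 0.63)]
top earbud_case_mid [([6.0, 119.8], 0.67)]
side clip_box_mid [([1.2, -106.6], 0.72)]
side charger_block_mid [([189.6, 622.5], 0.97), ([-1.8, 651.7], 0.83)]
side eraser_mid [([2.3, 54.7], 0.61), ([-5.7, -2.5], 0.49)]
side earbud_case_mid [([1.9, 124.0], 0.51)]
```

View pics/z11.png

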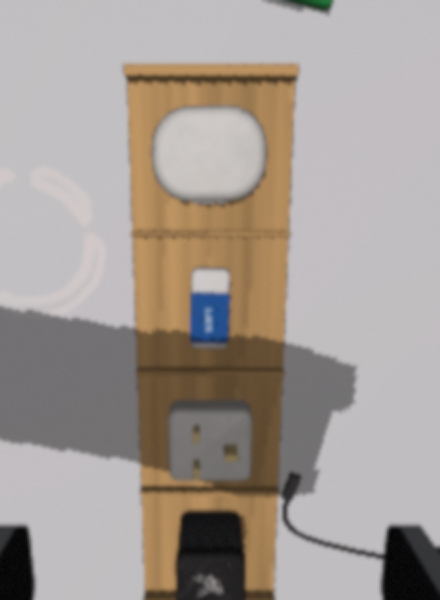

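All four are upright and flat in their bays in the right order, with the highlighter untouched at the top. One numeric check of the centring along the row:

```bash
python3 - <<'E'
from h import *
p=bot.read_camera('wrist'); T=np.load('T11.npy')
c=np.array([.5343,-.206]);a=.242;Rm=np.array([[np.cos(a),-np.sin(a)],[np.sin(a),np.cos(a)]])
f=lambda u,v,z:(Rm.T@(pt(p,(180+u/2,v/2),z,T)[:2]-c)*1000).round(1)
for n,u,v,z in [('div80',211,233,.014),('div0',211,369,.014),('div-80',211,489,.014),
 ('eraser far',210.5,269,.016),('eraser near',210.5,344,.016),('ch far',209.5,410,.028),('ch near',209.5,480,.028),
 ('ear far',209.5,107,.018),('ear near',209.5,202,.014),('clip back foot',210,515,.04),('clip lid far',210,552,.052)]: print(n,f(u,v,z))
E
```

```text
div80 [ 0.4 79.5]
div0 [0.6 1.3]
div-80 [  0.9 -77.6]
eraser far [ 0.2 60. ]
eraser near [ 0.3 17. ]
ch far [ -0.2 -19.8]
ch near [ -0.2 -64.8]
ear far [ -0.6 142.6]
ear near [-0.5 95.9]
clip back foot [  0.2 -82.2]
clip lid far [   0.2 -100.2]
```

```bash
python3 -c "
from station import bot
print(bot.hand_in())"
```

```text
the job is handed in; nothing more can be done
None
```

I moved all four things into the wooden tray in reverse order and handed the job in at about 30 s: each stands upright and flat, let go and within about 4 mm of its bay's centre by the camera, and the arm never touched the highlighter or mug.

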